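Sort the retractable scrapers at the ink-mixing bench

TASK

Sort the three black blade scrapers lying on the cardboard by their slide: each one whose blade is slid out goes into the round steel dish, each one whose blade is slid in goes into the rectangular wooden tray. Lay each flat on the floor of its container, thumb slide up, none on top of another; set them down rather than drop them, leave the blades as you find them, and leave the putty knife, mixing stick and ink jar where they are.

Things in the scene. Friction and masses are not known exactly. Their poses are not given: they have to be found in the camera images.
- scraper_a_grip (a point): Retractable scraper, one of 3 alike, flat on a 3 mm cardboard sheet: black, 18 mm thick, 105 g; handle 70 x 30 mm, then a head 40 long x 44 wide; blade slides out of the head's front. Point: centre of the handle, 9 mm above the underside; x to the head and blade, y across the handle, z up. Handle's rear is 35 mm back, head's front 75 mm ahead, blade's edge 74 mm ahead plus the joint value.
- blade_a (a joint): Blade slide of scraper_a, m: 0 to 0.004 is slid in (hidden), 0.022 to 0.035 slid out (steel blade, 38 mm wide, 3 mm thick, shows by that much). Stays where left; about 2 N moves it. An aluminium thumb slide, 14 x 13 mm, 6 mm proud of the handle's top, moves with it: 16 mm behind the handle's centre at 0, further ahead when out.
- scraper_b_grip (a point): Retractable scraper, one of 3 alike, flat on a 3 mm cardboard sheet: black, 18 mm thick, 105 g; handle 70 x 30 mm, then a head 40 long x 44 wide; blade slides out of the head's front. Point: centre of the handle, 9 mm above the underside; x to the head and blade, y across the handle, z up. Handle's rear is 35 mm back, head's front 75 mm ahead, blade's edge 74 mm ahead plus the joint value.
- blade_b (a joint): Blade slide of scraper_b, m: 0 to 0.004 is slid in (hidden), 0.022 to 0.035 slid out (steel blade, 38 mm wide, 3 mm thick, shows by that much). Stays where left; about 2 N moves it. An aluminium thumb slide, 14 x 13 mm, 6 mm proud of the handle's top, moves with it: 16 mm behind the handle's centre at 0, further ahead when out.
- scraper_c_grip (a point): Retractable scraper, one of 3 alike, flat on a 3 mm cardboard sheet: black, 18 mm thick, 105 g; handle 70 x 30 mm, then a head 40 long x 44 wide; blade slides out of the head's front. Point: centre of the handle, 9 mm above the underside; x to the head and blade, y across the handle, z up. Handle's rear is 35 mm back, head's front 75 mm ahead, blade's edge 74 mm ahead plus the joint value.
- blade_c (a joint): Blade slide of scraper_c, m: 0 to 0.004 is slid in (hidden), 0.022 to 0.035 slid out (steel blade, 38 mm wide, 3 mm thick, shows by that much). Stays where left; about 2 N moves it. An aluminium thumb slide, 14 x 13 mm, 6 mm proud of the handle's top, moves with it: 16 mm behind the handle's centre at 0, further ahead when out.
- dish_floor (a point): Round steel dish, fixed, for scrapers that await a blade change: 244 mm across the rim, 26 mm high over the table, flat floor about 222 mm across, walls 3 mm flaring slightly outward. This point is the centre of the floor's upper face (4 mm above the table); z up.
- tray_floor (a point): Rectangular open wooden tool tray, fixed: outside 220 mm (its x) by 180 mm (its y), 28 mm high, walls 6 mm. This point is the centre of the floor's upper face (6 mm above the table); x along the long side, z up.
- putty_knife: Putty knife (bystander) lying on the cardboard: wooden handle and steel blade, 170 mm long, 45 mm wide, 14 mm high; origin under about its middle, x to the blade.
- mixing_stick: Flat wooden mixing stick (bystander) lying on the cardboard, 150 x 18 x 4 mm along its x; origin under its centre.
- ink_jar: Closed small ink jar (bystander) standing on the cardboard, 60 mm across, 60 mm high; origin under its centre.

How it is judged:
By the outcome, as a careful person would: the job done as asked, in the order asked, and still so for the second after the job is handed in, with the robot touching nothing.
It also fails if it takes over 72 s, if anything falls off the work surface, if the arm or the gripper's body presses on something with over 40 N, if the wrist force passes 120 N, or if a joint passes its speed limit or range.

ROBOT

A 7-joint arm with a two-finger parallel gripper is mounted at the origin on the work surface. World frame = base frame: x ahead of the robot, y to its left, z up, the work surface at z = 0. Lengths are in m, angles in rad, forces in N, time in s.
With the tool pointing down it reaches from about 0.425 to 0.825 m from the base axis. Payload 3.6 kg.
Tool frame: the origin (TCP) lies between the finger pads; the fingertips stand 14 mm ahead of it and the grasp point (between the pads) lies 5 mm behind it; y points along the fingers, x is the direction in which the jaws open and shut, and the axes are right-handed (so a half turn about y gives the same grasp; the last joint's range is limited). The gripper opens to 85 mm and grips with 20 to 120 N. Pads are 22 mm wide; open, the fingers measure 114 mm over their backs; the gripper's body (76 mm by 85 mm) begins 54 mm behind the grasp point. The pads swing forward as they close: fully open they stand 13 mm farther back than shut.
Start: joints at [-1.177, 0.615, -0.013, 1.423, 0.008, 1.103, -0.04], TCP at [0.265, 0.593, 0.245] pointing down, gripper open.
Joint ranges: [-3.12, 3.12], [-0.3, 2.06], [-1.34, 1.32], [0.26, 2.42], [-1.36, 4.5], [0.01, 1.98], [-2.84, 2.84]. Speed limits (rad/s): [2.79, 2.79, 3.14, 3.14, 3.14, 3.14, 3.14].

INTERFACE

Orientations are given as a unit quaternion [w, x, y, z].
In Python, from plant import * gives the robot as it stands. The module is installed in compiled form; this text tells all that it offers.
- The arm moves only by the tool jog_arm, never from a script. Its argument "rows" is a list of rows, each an object of numbers: "wx", "wy", "wz": the turn, a rotation vector about the tool's x, y, z in rad; "x", "y", "z": the shift along the tool's x, y, z in mm; "gripper": the closure, from -1 (fully open) to 1 (shut). In form: [{"wx": .., "wy": .., "wz": .., "x": .., "y": .., "z": .., "gripper": ..}, ...]. A call has 1 to 12 rows; each row is the pose to reach, as a shift and turn from the pose commanded when the call began, along the tool's axes at that moment; what a row does not reach only later rows make up. A row lasts 1/12 s, in which the tool goes at most 41.7 mm and 7.16 degrees, less where a joint would pass 70% of its speed; a pose out of reach is approached as far as the arm can. A call with a gripper value outside its range is refused whole. The fingers move at their own pace and stop on an object; "grip_force" is the grip in N (left out, the last holds). Time passes only in rows, so rows that repeat a pose let the fingers close. It gives the time, the measured TCP pose, the force and the opening at its end, in the units of the state.
- observe(): the state, without advancing time (a new reading comes with each control period).
- capture(name): name is "scene" or "top" or "wrist"; returns a dict with "image" (480x640x3 uint8, red, green, blue), "fx", "fy", "cx", "cy" (pixels), "rvec" (rotation vector, rad) and "tvec" (3), from world to camera coordinates, as OpenCV has them. Camera axes: x right, y down, z forward; pixel columns grow to the right and rows downward; lengths in m; the calibration is good to about 2 mm. A picture is of the moment at which its call begins. There is no depth.
- sign_off(): hands the job in, once; it reports no verdict.
The state is a dict: "time": time; "joint_pos": joint angles; "qd": joint speeds; "effort": joint torques, N m; "ee_pos": TCP position; "eef_rot": TCP orientation; "ft_force": force on the tool from outside, world axes, zero at the start; "moment": the same for the moment, N m; "width": finger opening in m.
Only numpy, scipy, OpenCV 4.12 (cv2) and the standard library are available. Lean on these libraries where they do the work, as an engineer would, in place of code of your own. Each camera call takes 0.05 s, during which the arm holds its last target. There are 200 camera calls.

## Working session

There is one attempt and no reset: what is moved stays moved. The work goes in short steps, Python scripts to look and compute and a tool call to move; the robot and the scene stay as the last step left them, time stands still between calls to the robot, and variables do not carry over. Pictures are saved under pics/ and viewed, about 8 in all and at most 12, crops included, and the job is handed in when it is done.

Besides the shell and the picture viewer there is one more tool, called by a JSON object that holds its "name" and its "arguments". jog_arm: Moves the arm, as the interface text tells. Its arguments: {"type":"object","properties":{"rows":{"type":"array","items":{"type":"object","properties":{"wx":{"type":"number"},"wy":{"type":"number"},"wz":{"type":"number"},"x":{"type":"number"},"y":{"type":"number"},"z":{"type":"number"},"gripper":{"type":"number"}}}},"grip_force":{"type":"number"}},"required":["rows"]}

```bash
mkdir -p pics; cat > h.py <<'E'
from plant import *
import numpy as np, cv2
from scipy.spatial.transform import Rotation as R
def ray(c,px,z):
    K=np.array([[c['fx'],0,c['cx']],[0,c['fy'],c['cy']],[0,0,1]])
    Rm=cv2.Rodrigues(np.array(c['rvec'],float))[0]; t=np.array(c['tvec'],float).ravel()
    o=-Rm.T@t; px=np.atleast_2d(np.asarray(px,float))
    d=np.c_[px,np.ones(len(px))]@np.linalg.inv(K).T@Rm
    return o+d*((z-o[2])/d[:,2])[:,None]
def save(c,n): cv2.imwrite('pics/'+n+'.png',c['image'][:,:,::-1])
E
python3 - <<'E'
from h import *
s=observe(); print(s['time'],s['ee_pos'],s['eef_rot'],s['width'])
for n in ('top','scene'):
    c=capture(n); save(c,n+'0'); np.save('pics/%s0.npy'%n,c,allow_pickle=True)
    print(n,c['fx'],c['tvec'],ray(c,[[0,0],[639,479]],0))
E
```

```text
0.0 [0.26518117 0.59261268 0.24412606] [-0.59287983  0.59389729  0.38377925 -0.38534791] 0.08507809313093039
top 514.9120670402518 [-0.02743319  0.56579027  0.87215565] [[ 1.07661918e+00  6.70404660e-01  1.11022302e-16]
 [ 1.61200157e-01 -5.86412672e-01  0.00000000e+00]]
scene 444.38360526676536 [-0.00484406 -0.40819071  1.35514119] [[-0.81253034 -1.33584404  0.        ]
 [ 1.02626858  0.49348944  0.        ]]
```

View pics/top0.png

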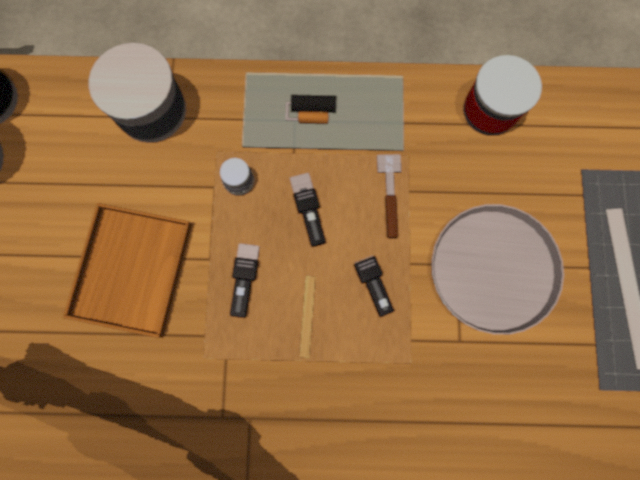

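View pics/scene0.png

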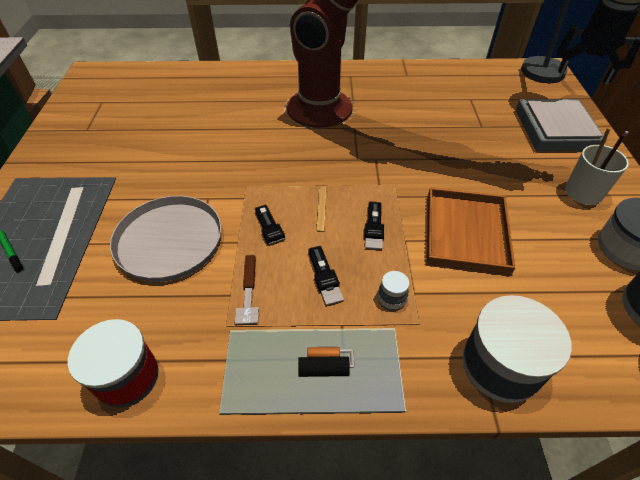

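Top view: scrapers at about px (311,215) and (242,280) show blades (301,183), (248,251). The one at (374,285) shows none. The tray is at (130,270) and the dish at (497,268). Now I'll measure them.

```bash
cat > m.py <<'E'
from h import *
c=np.load('pics/top0.npy',allow_pickle=True).item(); im=c['image']
hsv=cv2.cvtColor(im,cv2.COLOR_RGB2HSV)
blk=((hsv[...,2]<75)&(hsv[...,1]<130)).astype(np.uint8)
roi=np.zeros_like(blk); roi[155:355,210:410]=1
alu=((hsv[...,1]<70)&(hsv[...,2]>110)).astype(np.uint8)*roi
n,lab,st,ce=cv2.connectedComponentsWithStats(blk*roi,connectivity=8)
for i in range(1,n):
    if st[i,4]<150: continue
    m=(lab==i).astype(np.uint8); m=cv2.morphologyEx(m,cv2.MORPH_CLOSE,np.ones((7,7)))
    ys,xs=np.nonzero(m); P=ray(c,np.c_[xs,ys],0.018)[:,:2]
    mu=P.mean(0); w,v=np.linalg.eigh(np.cov((P-mu).T)); d=v[:,1]
    t=(P-mu)@d
    wd=np.cross(d,P-mu)
    if np.std(wd[t>0.0])<np.std(wd[t<0]): d=-d; t=-t; wd=-wd
    # centreline fit: handle midpoints vs head midpoints
    bins=np.linspace(t.min()+.004,t.max()-.004,14); mid=[];bw=[]
    for b in bins:
        k=abs(t-b)<.004; mid.append((wd[k].min()+wd[k].max())/2); bw.append(np.ptp(wd[k]))
    a,b0=np.polyfit(bins,mid,1); nrm=np.array([-d[1],d[0]])
    d2=d+a*nrm; d2/=np.linalg.norm(d2); n2=np.array([-d2[1],d2[0]])
    s=(P-mu)@d2; ctr=mu+b0*nrm; L=np.ptp(s)
    g=ctr+d2*(s.min()+.035); g2=ctr+d2*(s.max()-.075)
    print('px',ce[i].round(),'grip',g.round(4),g2.round(4),'yaw',np.degrees(np.arctan2(d2[1],d2[0])).round(1),'L',L.round(4),'w',np.array(bw).round(3))
    n3,l3,s3,c3=cv2.connectedComponentsWithStats(alu)
    for j in range(1,n3):
        p=ray(c,c3[j],.024)[0,:2]-g
        if s3[j,4]>10 and np.linalg.norm(p)<.12: print('   alu',s3[j,4],'along',(p@d2).round(3),'across',(p@n2).round(3))
# dish: ellipse of rim; tray
g=cv2.cvtColor(im,cv2.COLOR_RGB2GRAY)
dm=((hsv[...,1]<60)).astype(np.uint8); dm[:, :420]=0; dm[:,575:]=0; dm[:195]=0; dm[345:]=0
cs=max(cv2.findContours(dm,0,2)[0],key=cv2.contourArea); (x,y),r=cv2.minEnclosingCircle(cs)
E=ray(c,cs[:,0,:],.026)[:,:2]; (a,b),rr=cv2.minEnclosingCircle(E.astype(np.float32)); print('dish',a,b,rr)
# tray rim corners by hand from picture
T=ray(c,[[98,205],[193,222],[161,335],[67,315]],.028)[:,:2]; print('tray',T.round(3),T.mean(0))
cr=lambda x0,y0,x1,y1,k:cv2.resize(im[y0:y1,x0:x1],None,fx=k,fy=k,interpolation=cv2.INTER_CUBIC)
cv2.imwrite('pics/crop.png',cr(60,155,420,360,2.2)[:,:,::-1])
E
python3 m.py
```

```text
px [244. 184.] grip [0.6818 0.1249] [0.6459 0.1656] yaw -48.5 L 0.0557 w [0.013 0.014 0.018 0.015 0.011 0.012 0.015 0.015 0.015 0.015 0.014 0.015
 0.015 0.015]
   alu 660 along -0.007 across 0.031
   alu 294 along 0.078 across -0.069
px [310. 215.] grip [ 0.597  -0.0049] [ 0.5972 -0.0049] yaw 16.4 L 0.1102 w [0.026 0.026 0.026 0.026 0.026 0.027 0.026 0.027 0.032 0.04  0.041 0.039
 0.041 0.04 ]
   alu 294 along 0.089 across 0.001
   alu 63 along 0.02 across -0.0
px [374. 283.] grip [ 0.4701 -0.1289] [ 0.4667 -0.1304] yaw 23.0 L 0.1062 w [0.026 0.026 0.027 0.027 0.027 0.026 0.027 0.028 0.034 0.04  0.04  0.041
 0.04  0.039]
   alu 69 along -0.015 across -0.001
px [243. 285.] grip [0.4616 0.126 ] [0.4578 0.1264] yaw -5.7 L 0.1062 w [0.027 0.027 0.027 0.027 0.027 0.027 0.027 0.028 0.029 0.04  0.041 0.041
 0.041 0.041]
   alu 281 along 0.084 across -0.001
   alu 70 along 0.01 across 0.002
dish 0.5262202024459839 -0.34498855471611023 0.12065033614635468
tray [[0.627 0.402]
 [0.598 0.221]
 [0.389 0.263]
 [0.421 0.436]] [0.50864595 0.33049874]m.py:14: DeprecationWarning: Arrays of 2-dimensional vectors are deprecated. Use arrays of 3-dimensional vectors instead. (deprecated in NumPy 2.0)
  wd=np.cross(d,P-mu)
```

View pics/crop.png

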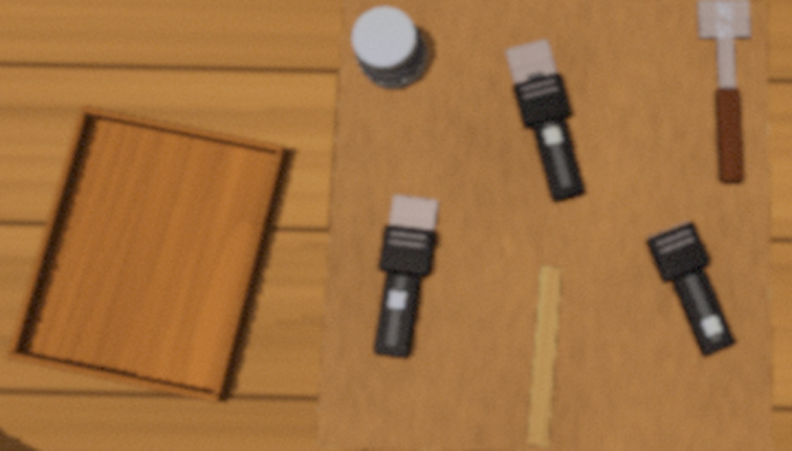

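The crop confirms it. The scrapers at crop px (545,120) and (405,275) have blades out with their slides forward. The one at (690,290) is slid in, with its slide at the rear. So Q (0.460,0.126) and P (0.597,-0.005) go to the dish, and R (0.468,-0.130) goes to the tray.

```bash
cat > go.py <<'E'
from h import *
import sys
s=observe(); q=s['eef_rot']; R0=R.from_quat([q[1],q[2],q[3],q[0]]); M=R0.as_matrix()
p=np.array(s['ee_pos'])
print('t',round(s['time'],2),'p',p.round(4),'w',round(s['width'],4),'F',np.array(s['ft_force']).round(1),'q',np.array(s['joint_pos']).round(2)); print(M.round(3))
a=[float(v) for v in sys.argv[1:]]
for k in range(0,len(a),4):   # x y z yaw(deg of scraper x axis)
    x,y,z,yaw=a[k:k+4]; yr=np.radians(yaw)
    best=None
    for sg in (1,-1):
        tx=sg*np.array([-np.sin(yr),np.cos(yr),0]); ty=np.array([0,0,-1.])
        T=np.c_[tx,ty,np.cross(tx,ty)]
        rv=(R0.inv()*R.from_matrix(T)).as_rotvec()
        if best is None or np.linalg.norm(rv)<np.linalg.norm(best): best=rv
    d=M.T@(np.array([x,y,z])-p)*1000
    print('->',a[k:k+4],'w',best.round(3),'mm',d.round(1),'rows',round(max(np.linalg.norm(d)/41.7,np.degrees(np.linalg.norm(best))/7.16),1))
E
python3 go.py .472 .1248 .12 -5.7 .472 .1248 .018 -5.7
```

```text
t 0.1 p [0.2652 0.5927 0.2443] w 0.0855 F [-0.7  0.1 -0.5] q [-1.18  0.62 -0.01  1.42  0.01  1.1  -0.04]
[[ 0.408 -0.001 -0.913]
 [ 0.913 -0.002  0.408]
 [-0.002 -1.    -0.   ]]
-> [0.472, 0.1248, 0.12, -5.7] w [-0.    -0.321 -0.002] mm [-342.3  125.1 -379.8] rows 12.6
-> [0.472, 0.1248, 0.018, -5.7] w [-0.    -0.321 -0.002] mm [-342.1  227.1 -379.8] rows 13.4
```

{"name": "jog_arm", "arguments": {"rows": [{"wy":-0.03,"x":-25,"y":9,"z":-28,"gripper":-1},{"wy":-0.06,"x":-51,"y":19,"z":-56,"gripper":-1},{"wy":-0.09,"x":-77,"y":28,"z":-85,"gripper":-1},{"wy":-0.12,"x":-103,"y":38,"z":-114,"gripper":-1},{"wy":-0.15,"x":-130,"y":48,"z":-144,"gripper":-1},{"wy":-0.18,"x":-157,"y":57,"z":-174,"gripper":-1},{"wy":-0.2,"x":-184,"y":67,"z":-204,"gripper":-1},{"wy":-0.23,"x":-210,"y":77,"z":-233,"gripper":-1},{"wy":-0.26,"x":-236,"y":86,"z":-262,"gripper":-1},{"wy":-0.29,"x":-262,"y":96,"z":-291,"gripper":-1},{"wy":-0.31,"x":-288,"y":105,"z":-320,"gripper":-1},{"wy":-0.32,"x":-312,"y":114,"z":-346,"gripper":-1}]}}

```text
validation failed for argument at $.ro...
```

```bash
python3 go.py .472 .1248 .06 -5.7 .472 .1248 .018 -5.7
```

```text
t 0.1 p [0.2652 0.5927 0.2443] w 0.0855 F [-0.7  0.1 -0.5] q [-1.18  0.62 -0.01  1.42  0.01  1.1  -0.04]
[[ 0.408 -0.001 -0.913]
 [ 0.913 -0.002  0.408]
 [-0.002 -1.    -0.   ]]
-> [0.472, 0.1248, 0.06, -5.7] w [-0.    -0.321 -0.002] mm [-342.2  185.1 -379.8] rows 13.0
-> [0.472, 0.1248, 0.018, -5.7] w [-0.    -0.321 -0.002] mm [-342.1  227.1 -379.8] rows 13.4
```

{"name": "jog_arm", "arguments": {"rows": [{"wx":0,"wy":-0.03,"wz":0,"x":-25,"y":9,"z":-28,"gripper":-1}]}}

```text
time: 0.18
ee_pos: [0.2746, 0.5662, 0.2365]
eef_rot: [0.589, -0.582, -0.398, 0.396]
ft_force: [-0.8, 0.9, 0.2]
width: 0.0851
```

The move works once every field is given.

```bash
python3 go.py .472 .1248 .08 -5.7
```

```text
t 0.18 p [0.2746 0.5662 0.2365] w 0.0851 F [-0.8  0.9  0.2] q [-1.13  0.59 -0.03  1.51  0.01  1.04  0.03]
[[ 0.37  -0.004 -0.929]
 [ 0.929  0.009  0.37 ]
 [ 0.007 -1.     0.007]]
-> [0.472, 0.1248, 0.08, -5.7] w [-0.006 -0.279  0.008] mm [-338.2  151.7 -347.7] rows 12.2
```

{"name": "jog_arm", "arguments": {"rows": [{"wx":0,"wy":-0.02,"wz":0,"x":-27,"y":12,"z":-28,"gripper":-1},{"wx":0,"wy":-0.05,"wz":0,"x":-54,"y":24,"z":-56,"gripper":-1},{"wx":0,"wy":-0.07,"wz":0,"x":-81,"y":36,"z":-84,"gripper":-1},{"wx":0,"wy":-0.1,"wz":0,"x":-108,"y":48,"z":-112,"gripper":-1},{"wx":0,"wy":-0.12,"wz":0,"x":-135,"y":60,"z":-140,"gripper":-1},{"wx":0,"wy":-0.15,"wz":0,"x":-162,"y":72,"z":-168,"gripper":-1},{"wx":0,"wy":-0.17,"wz":0,"x":-189,"y":84,"z":-196,"gripper":-1},{"wx":0,"wy":-0.2,"wz":0,"x":-216,"y":96,"z":-224,"gripper":-1},{"wx":0,"wy":-0.22,"wz":0,"x":-243,"y":108,"z":-252,"gripper":-1},{"wx":0,"wy":-0.25,"wz":0,"x":-270,"y":120,"z":-280,"gripper":-1},{"wx":0,"wy":-0.28,"wz":0,"x":-297,"y":134,"z":-308,"gripper":-1},{"wx":0,"wy":-0.29,"wz":0,"x":-322,"y":148,"z":-335,"gripper":-1}]}}

```text
time: 1.18
ee_pos: [0.4684, 0.1314, 0.0877]
eef_rot: [-0.524, 0.524, 0.474, -0.474]
ft_force: [0.3, 1.0, -0.2]
width: 0.0855
```

{"name": "jog_arm", "arguments": {"rows": [{"wx":0,"wy":0,"wz":0,"x":0,"y":0,"z":0,"gripper":-1},{"wx":0,"wy":0,"wz":0,"x":0,"y":0,"z":0,"gripper":-1},{"wx":0,"wy":0,"wz":0,"x":0,"y":0,"z":0,"gripper":-1}]}}

```text
time: 1.43
ee_pos: [0.4677, 0.1341, 0.0881]
eef_rot: [0.525, -0.524, -0.474, 0.474]
ft_force: [0.2, 0.4, 0.4]
width: 0.0854
```

```bash
python3 go.py .472 .1248 .06 -5.7  .472 .1248 .018 -5.7
```

```text
t 1.43 p [0.4677 0.1341 0.0881] w 0.0854 F [0.2 0.4 0.4] q [-0.25  0.6  -0.11  2.05  0.14  0.5   1.01]
[[ 0.101 -0.001 -0.995]
 [ 0.995  0.001  0.101]
 [ 0.    -1.     0.001]]
-> [0.472, 0.1248, 0.06, -5.7] w [-0.001 -0.002  0.   ] mm [-8.8 28.1 -5.2] rows 0.7
-> [0.472, 0.1248, 0.018, -5.7] w [-0.001 -0.002  0.   ] mm [-8.8 70.1 -5.3] rows 1.7
```

{"name": "jog_arm", "arguments": {"rows": [{"wx":0,"wy":0,"wz":0,"x":-9,"y":18,"z":-5,"gripper":-1},{"wx":0,"wy":0,"wz":0,"x":-9,"y":38,"z":-5,"gripper":-1},{"wx":0,"wy":0,"wz":0,"x":-9,"y":56,"z":-5,"gripper":-1},{"wx":0,"wy":0,"wz":0,"x":-9,"y":66,"z":-5,"gripper":-1},{"wx":0,"wy":0,"wz":0,"x":-9,"y":70,"z":-5,"gripper":-1},{"wx":0,"wy":0,"wz":0,"x":-9,"y":70,"z":-5,"gripper":-1},{"wx":0,"wy":0,"wz":0,"x":-9,"y":70,"z":-5,"gripper":-1}]}}

```text
time: 2.02
ee_pos: [0.4722, 0.1253, 0.0188]
eef_rot: [-0.524, 0.524, 0.475, -0.474]
ft_force: [0.4, -0.5, 0.0]
width: 0.0857
```

{"name": "jog_arm", "arguments": {"grip_force": 35, "rows": [{"wx":0,"wy":0,"wz":0,"x":0,"y":0,"z":0,"gripper":1},{"wx":0,"wy":0,"wz":0,"x":0,"y":0,"z":0,"gripper":1},{"wx":0,"wy":0,"wz":0,"x":0,"y":0,"z":0,"gripper":1},{"wx":0,"wy":0,"wz":0,"x":0,"y":0,"z":0,"gripper":1},{"wx":0,"wy":0,"wz":0,"x":0,"y":0,"z":0,"gripper":1},{"wx":0,"wy":0,"wz":0,"x":0,"y":0,"z":0,"gripper":1},{"wx":0,"wy":0,"wz":0,"x":0,"y":0,"z":0,"gripper":1},{"wx":0,"wy":0,"wz":0,"x":0,"y":0,"z":0,"gripper":1},{"wx":0,"wy":0,"wz":0,"x":0,"y":0,"z":0,"gripper":1},{"wx":0,"wy":0,"wz":0,"x":0,"y":0,"z":0,"gripper":1}]}}

```text
time: 2.85
ee_pos: [0.4723, 0.1243, 0.0188]
eef_rot: [-0.524, 0.525, 0.474, -0.474]
ft_force: [-0.3, 0.1, 5.9]
width: 0.0289
```

```bash
python3 go.py .472 .1248 .1 -5.7; python3 -c "
from h import *
save(capture('wrist'),'w1')"
```

```text
t 2.85 p [0.4723 0.1243 0.0188] w 0.0289 F [-0.3  0.1  5.9] q [-0.25  0.74 -0.08  2.08  0.17  0.33  1.01]
[[ 0.101  0.001 -0.995]
 [ 0.995  0.     0.101]
 [ 0.    -1.    -0.001]]
-> [0.472, 0.1248, 0.1, -5.7] w [ 0.001 -0.001  0.   ] mm [  0.5 -81.2   0.3] rows 1.9
```

View pics/w1.png

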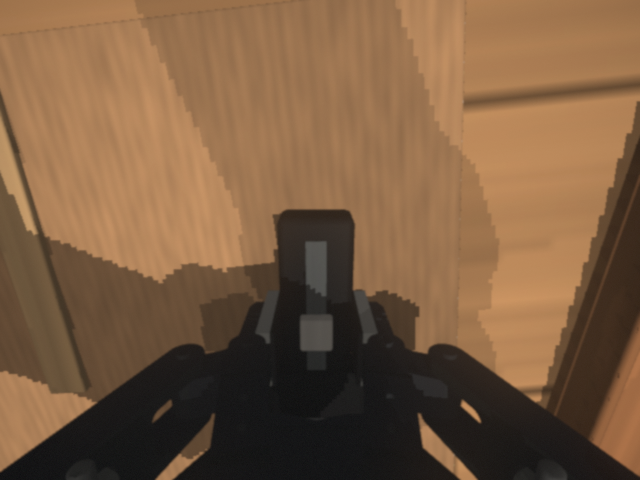

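The grip holds at a width of 28.9 mm, and the slide at px (316,330) sits clear between the pads. I'll lift and carry it to the far side of the dish.

{"name": "jog_arm", "arguments": {"rows": [{"wx":0,"wy":0,"wz":0,"x":0,"y":-8,"z":0,"gripper":1},{"wx":0,"wy":0,"wz":0,"x":0,"y":-22,"z":0,"gripper":1},{"wx":0,"wy":0,"wz":0,"x":0,"y":-42,"z":0,"gripper":1},{"wx":0,"wy":0,"wz":0,"x":0,"y":-62,"z":0,"gripper":1},{"wx":0,"wy":0,"wz":0,"x":0,"y":-76,"z":0,"gripper":1},{"wx":0,"wy":0,"wz":0,"x":0,"y":-82,"z":0,"gripper":1},{"wx":0,"wy":0,"wz":0,"x":0,"y":-82,"z":0,"gripper":1}]}}

```text
time: 3.48
ee_pos: [0.4726, 0.1243, 0.1016]
eef_rot: [-0.524, 0.525, 0.475, -0.473]
ft_force: [-0.3, 0.1, -1.2]
width: 0.029
```

```bash
python3 go.py .505 -.379 .1 0
```

```text
t 3.48 p [0.4726 0.1243 0.1016] w 0.029 F [-0.3  0.1 -1.2] q [-0.22  0.58 -0.12  2.04  0.14  0.53  1.03]
[[ 0.101  0.003 -0.995]
 [ 0.995  0.001  0.101]
 [ 0.001 -1.    -0.002]]
-> [0.505, -0.379, 0.1, 0.0] w [ 0.002 -0.101  0.001] mm [-497.5    1.3  -83. ] rows 12.1
```

{"name": "jog_arm", "arguments": {"rows": [{"wx":0,"wy":0,"wz":0,"x":-10,"y":0,"z":-2,"gripper":1},{"wx":0,"wy":-0.01,"wz":0,"x":-30,"y":0,"z":-5,"gripper":1},{"wx":0,"wy":-0.02,"wz":0,"x":-60,"y":0,"z":-10,"gripper":1},{"wx":0,"wy":-0.02,"wz":0,"x":-95,"y":0,"z":-16,"gripper":1},{"wx":0,"wy":-0.03,"wz":0,"x":-130,"y":0,"z":-22,"gripper":1},{"wx":0,"wy":-0.03,"wz":0,"x":-165,"y":0,"z":-28,"gripper":1},{"wx":0,"wy":-0.04,"wz":0,"x":-200,"y":0,"z":-34,"gripper":1},{"wx":0,"wy":-0.05,"wz":0,"x":-235,"y":0,"z":-40,"gripper":1},{"wx":0,"wy":-0.05,"wz":0,"x":-270,"y":0,"z":-46,"gripper":1},{"wx":0,"wy":-0.06,"wz":0,"x":-300,"y":0,"z":-51,"gripper":1},{"wx":0,"wy":-0.06,"wz":0,"x":-325,"y":0,"z":-55,"gripper":1},{"wx":0,"wy":-0.07,"wz":0,"x":-345,"y":0,"z":-58,"gripper":1}]}}

```text
time: 4.48
ee_pos: [0.493, -0.2288, 0.0986]
eef_rot: [0.509, -0.508, -0.49, 0.492]
ft_force: [0.4, 0.3, -0.5]
width: 0.0294
```

```bash
python3 go.py .505 -.379 .1 0
```

```text
t 4.48 p [ 0.493  -0.2288  0.0986] w 0.0294 F [ 0.4  0.3 -0.5] q [ 0.53  0.65 -0.22  1.88  0.23  0.63  1.71]
[[ 0.035 -0.003 -0.999]
 [ 0.999 -0.     0.035]
 [-0.001 -1.     0.003]]
-> [0.505, -0.379, 0.1, 0.0] w [-0.003 -0.035 -0.001] mm [-149.7   -1.4  -17.2] rows 3.6
```

{"name": "jog_arm", "arguments": {"rows": [{"wx":0,"wy":-0.01,"wz":0,"x":-22,"y":0,"z":-3,"gripper":1},{"wx":0,"wy":-0.02,"wz":0,"x":-47,"y":0,"z":-6,"gripper":1},{"wx":0,"wy":-0.02,"wz":0,"x":-75,"y":0,"z":-9,"gripper":1},{"wx":0,"wy":-0.03,"wz":0,"x":-105,"y":0,"z":-13,"gripper":1},{"wx":0,"wy":-0.03,"wz":0,"x":-130,"y":0,"z":-15,"gripper":1},{"wx":0,"wy":-0.03,"wz":0,"x":-143,"y":0,"z":-17,"gripper":1},{"wx":0,"wy":-0.03,"wz":0,"x":-150,"y":0,"z":-17,"gripper":1},{"wx":0,"wy":-0.03,"wz":0,"x":-150,"y":0,"z":-17,"gripper":1},{"wx":0,"wy":-0.03,"wz":0,"x":-150,"y":0,"z":-17,"gripper":1}]}}

```text
time: 5.23
ee_pos: [0.5065, -0.3743, 0.0991]
eef_rot: [0.501, -0.499, -0.5, 0.5]
ft_force: [0.3, 0.5, -1.1]
width: 0.0295
```

```bash
python3 go.py .505 -.379 .03 0 .505 -.379 .0198 0; python3 - <<'E'
from h import *
a=capture('top');b=capture('scene')
i1=cv2.resize(a['image'][150:350,290:590],None,fx=2,fy=2); i2=cv2.resize(b['image'][130:330,90:390],None,fx=2,fy=2)
cv2.imwrite('pics/c1.png',np.r_[i1[:300],i2[:300]][:,:,::-1])
E
```

```text
t 5.23 p [ 0.5065 -0.3743  0.0991] w 0.0295 F [ 0.3  0.5 -1.1] q [ 0.75  0.76 -0.25  1.63  0.24  0.79  1.96]
[[ 0.001 -0.002 -1.   ]
 [ 1.     0.002  0.001]
 [ 0.002 -1.     0.002]]
-> [0.505, -0.379, 0.03, 0.0] w [-0.002 -0.001  0.002] mm [-4.8 69.1  1.3] rows 1.7
-> [0.505, -0.379, 0.0198, 0.0] w [-0.002 -0.001  0.002] mm [-4.9 79.3  1.3] rows 1.9
```

View pics/c1.png

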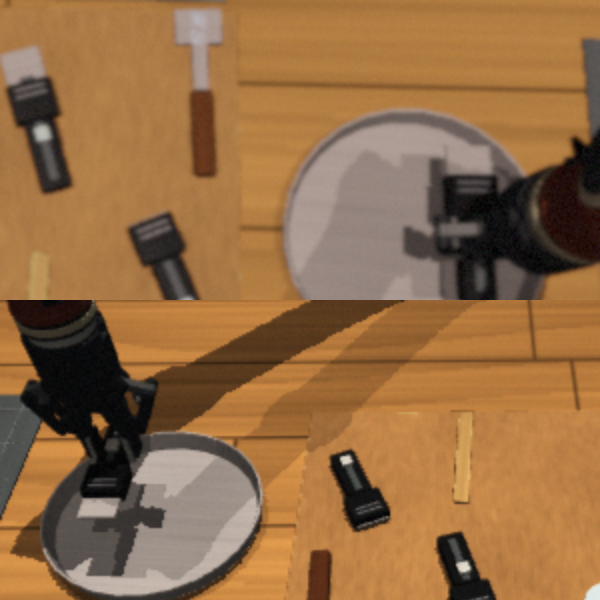

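The scraper is held level above the dish's far half, with the blade at c1 px (465,155), so I'll lower it.

{"name": "jog_arm", "arguments": {"rows": [{"wx":0,"wy":0,"wz":0,"x":-2,"y":12,"z":1,"gripper":1},{"wx":0,"wy":0,"wz":0,"x":-4,"y":30,"z":1,"gripper":1},{"wx":0,"wy":0,"wz":0,"x":-5,"y":48,"z":1,"gripper":1},{"wx":0,"wy":0,"wz":0,"x":-5,"y":60,"z":1,"gripper":1},{"wx":0,"wy":0,"wz":0,"x":-5,"y":68,"z":1,"gripper":1},{"wx":0,"wy":0,"wz":0,"x":-5,"y":73,"z":1,"gripper":1},{"wx":0,"wy":0,"wz":0,"x":-5,"y":76,"z":1,"gripper":1},{"wx":0,"wy":0,"wz":0,"x":-5,"y":77,"z":1,"gripper":1},{"wx":0,"wy":0,"wz":0,"x":-5,"y":78,"z":1,"gripper":1},{"wx":0,"wy":0,"wz":0,"x":-5,"y":79,"z":1,"gripper":1},{"wx":0,"wy":0,"wz":0,"x":-5,"y":79,"z":1,"gripper":1}]}}

```text
time: 6.25
ee_pos: [0.5067, -0.3805, 0.0218]
eef_rot: [-0.5, 0.501, 0.5, -0.5]
ft_force: [-0.8, 0.3, -1.4]
width: 0.0295
```

{"name": "jog_arm", "arguments": {"rows": [{"wx":0,"wy":0,"wz":0,"x":0,"y":0.7,"z":0,"gripper":1},{"wx":0,"wy":0,"wz":0,"x":0,"y":1.4,"z":0,"gripper":1},{"wx":0,"wy":0,"wz":0,"x":0,"y":2,"z":0,"gripper":1},{"wx":0,"wy":0,"wz":0,"x":0,"y":2,"z":0,"gripper":1},{"wx":0,"wy":0,"wz":0,"x":0,"y":2,"z":0,"gripper":1}]}}

```text
time: 6.67
ee_pos: [0.5065, -0.3805, 0.0199]
eef_rot: [-0.5, 0.5, 0.5, -0.5]
ft_force: [-1.0, 0.4, 3.5]
width: 0.0294
```

It has touched down at 3.5 N. I'll release and rise.

{"name": "jog_arm", "arguments": {"rows": [{"wx":0,"wy":0,"wz":0,"x":0,"y":0,"z":0,"gripper":-0.3},{"wx":0,"wy":0,"wz":0,"x":0,"y":0,"z":0,"gripper":-0.3},{"wx":0,"wy":0,"wz":0,"x":0,"y":0,"z":0,"gripper":-0.3},{"wx":0,"wy":0,"wz":0,"x":0,"y":0,"z":0,"gripper":-0.3},{"wx":0,"wy":0,"wz":0,"x":0,"y":0,"z":0,"gripper":-0.3},{"wx":0,"wy":0,"wz":0,"x":0,"y":-5,"z":0,"gripper":-0.3},{"wx":0,"wy":0,"wz":0,"x":0,"y":-18,"z":0,"gripper":-0.3},{"wx":0,"wy":0,"wz":0,"x":0,"y":-40,"z":0,"gripper":-0.3},{"wx":0,"wy":0,"wz":0,"x":0,"y":-65,"z":0,"gripper":-1},{"wx":0,"wy":0,"wz":0,"x":0,"y":-80,"z":0,"gripper":-1},{"wx":0,"wy":0,"wz":0,"x":0,"y":-80,"z":0,"gripper":-1},{"wx":0,"wy":0,"wz":0,"x":0,"y":-80,"z":0,"gripper":-1}]}}

```text
time: 7.67
ee_pos: [0.5071, -0.3808, 0.1012]
eef_rot: [-0.499, 0.501, 0.5, -0.5]
ft_force: [-0.5, -0.5, -1.3]
width: 0.0857
```

```bash
python3 go.py .6085 -.0016 .09 16.4
```

```text
t 7.67 p [ 0.5071 -0.3808  0.1012] w 0.0857 F [-0.5 -0.5 -1.3] q [ 0.76  0.76 -0.25  1.62  0.25  0.79  1.97]
[[ 0.001  0.003 -1.   ]
 [ 1.    -0.002  0.001]
 [-0.002 -1.    -0.003]]
-> [0.6085, -0.0016, 0.09, 16.4] w [ 0.002 -0.287 -0.002] mm [ 379.3   10.7 -101.1] rows 9.4
```

{"name": "jog_arm", "arguments": {"rows": [{"wx":0,"wy":-0.02,"wz":0,"x":20,"y":0,"z":-5,"gripper":-1},{"wx":0,"wy":-0.05,"wz":0,"x":55,"y":0,"z":-14,"gripper":-1},{"wx":0,"wy":-0.08,"wz":0,"x":92,"y":1,"z":-24,"gripper":-1},{"wx":0,"wy":-0.11,"wz":0,"x":130,"y":2,"z":-34,"gripper":-1},{"wx":0,"wy":-0.14,"wz":0,"x":168,"y":3,"z":-44,"gripper":-1},{"wx":0,"wy":-0.17,"wz":0,"x":206,"y":4,"z":-54,"gripper":-1},{"wx":0,"wy":-0.2,"wz":0,"x":244,"y":5,"z":-64,"gripper":-1},{"wx":0,"wy":-0.23,"wz":0,"x":282,"y":7,"z":-75,"gripper":-1},{"wx":0,"wy":-0.26,"wz":0,"x":320,"y":9,"z":-86,"gripper":-1},{"wx":0,"wy":-0.28,"wz":0,"x":352,"y":10,"z":-95,"gripper":-1},{"wx":0,"wy":-0.29,"wz":0,"x":372,"y":11,"z":-100,"gripper":-1},{"wx":0,"wy":-0.29,"wz":0,"x":379,"y":11,"z":-101,"gripper":-1}]}}

```text
time: 8.67
ee_pos: [0.6074, 0.005, 0.0873]
eef_rot: [-0.422, 0.419, 0.569, -0.568]
ft_force: [0.6, 0.1, 0.7]
width: 0.0855
```

{"name": "jog_arm", "arguments": {"rows": [{"wx":0,"wy":0,"wz":0,"x":0,"y":0,"z":0,"gripper":-1},{"wx":0,"wy":0,"wz":0,"x":0,"y":0,"z":0,"gripper":-1},{"wx":0,"wy":0,"wz":0,"x":0,"y":0,"z":0,"gripper":-1}]}}

```text
time: 8.92
ee_pos: [0.607, -0.0049, 0.0878]
eef_rot: [0.424, -0.424, -0.565, 0.567]
ft_force: [-0.4, -0.7, -0.1]
width: 0.0853
```

```bash
python3 go.py .6085 -.0016 .0195 16.4
```

```text
t 8.92 p [ 0.607  -0.0049  0.0878] w 0.0853 F [-0.4 -0.7 -0.1] q [ 0.13  0.75 -0.27  1.71  0.28  0.73  1.58]
[[-0.281 -0.002 -0.96 ]
 [ 0.96  -0.003 -0.281]
 [-0.002 -1.     0.002]]
-> [0.6085, -0.0016, 0.0195, 16.4] w [-0.002 -0.001 -0.002] mm [ 2.9 68.3 -2.6] rows 1.6
```

{"name": "jog_arm", "arguments": {"rows": [{"wx":0,"wy":0,"wz":0,"x":3,"y":18,"z":-3,"gripper":-1},{"wx":0,"wy":0,"wz":0,"x":3,"y":38,"z":-3,"gripper":-1},{"wx":0,"wy":0,"wz":0,"x":3,"y":55,"z":-3,"gripper":-1},{"wx":0,"wy":0,"wz":0,"x":3,"y":65,"z":-3,"gripper":-1},{"wx":0,"wy":0,"wz":0,"x":3,"y":68,"z":-3,"gripper":-1},{"wx":0,"wy":0,"wz":0,"x":3,"y":68,"z":-3,"gripper":-1},{"wx":0,"wy":0,"wz":0,"x":3,"y":68,"z":-3,"gripper":-1}]}}

```text
time: 9.5
ee_pos: [0.6102, 0.0015, 0.0209]
eef_rot: [-0.423, 0.423, 0.567, -0.566]
ft_force: [0.4, 0.5, 1.0]
width: 0.0856
```

{"name": "jog_arm", "arguments": {"grip_force": 35, "rows": [{"wx":0,"wy":0,"wz":0,"x":0,"y":0,"z":0,"gripper":1},{"wx":0,"wy":0,"wz":0,"x":0,"y":0,"z":0,"gripper":1},{"wx":0,"wy":0,"wz":0,"x":0,"y":0,"z":0,"gripper":1},{"wx":0,"wy":0,"wz":0,"x":0,"y":0,"z":0,"gripper":1},{"wx":0,"wy":0,"wz":0,"x":0,"y":0,"z":0,"gripper":1},{"wx":0,"wy":0,"wz":0,"x":0,"y":0,"z":0,"gripper":1},{"wx":0,"wy":0,"wz":0,"x":0,"y":0,"z":0,"gripper":1},{"wx":0,"wy":0,"wz":0,"x":0,"y":0,"z":0,"gripper":1},{"wx":0,"wy":0,"wz":0,"x":0,"y":0,"z":0,"gripper":1},{"wx":0,"wy":0,"wz":0,"x":0,"y":0,"z":0,"gripper":1}]}}

```text
time: 10.33
ee_pos: [0.6102, 0.0023, 0.0209]
eef_rot: [-0.422, 0.423, 0.567, -0.567]
ft_force: [-0.9, -0.3, 5.1]
width: 0.029
```

{"name": "jog_arm", "arguments": {"rows": [{"wx":0,"wy":0,"wz":0,"x":0,"y":-8,"z":0,"gripper":1},{"wx":0,"wy":0,"wz":0,"x":0,"y":-22,"z":0,"gripper":1},{"wx":0,"wy":0,"wz":0,"x":0,"y":-42,"z":0,"gripper":1},{"wx":0,"wy":0,"wz":0,"x":0,"y":-62,"z":0,"gripper":1},{"wx":0,"wy":0,"wz":0,"x":0,"y":-76,"z":0,"gripper":1},{"wx":0,"wy":0,"wz":0,"x":0,"y":-82,"z":0,"gripper":1},{"wx":0,"wy":0,"wz":0,"x":0,"y":-82,"z":0,"gripper":1},{"wx":0,"wy":0,"wz":0,"x":0,"y":-82,"z":0,"gripper":1}]}}

```text
time: 11.0
ee_pos: [0.609, 0.0023, 0.1018]
eef_rot: [0.423, -0.422, -0.567, 0.567]
ft_force: [0.4, -0.1, -1.7]
width: 0.0291
```

```bash
python3 go.py .501 -.311 .1 0;  python3 - <<'E'
from h import *
a=capture('top')
cv2.imwrite('pics/c2.png',cv2.resize(a['image'][150:370,200:590],None,fx=2,fy=2)[:,:,::-1])
E
```

```text
t 11.0 p [0.609  0.0023 0.1018] w 0.0291 F [ 0.4 -0.1 -1.7] q [ 0.13  0.73 -0.28  1.69  0.27  0.76  1.58]
[[-0.285 -0.001 -0.958]
 [ 0.958 -0.    -0.285]
 [ 0.    -1.     0.001]]
-> [0.501, -0.311, 0.1, 0.0] w [-0.001  0.289  0.   ] mm [-269.5    1.9  192.9] rows 7.9
```

View pics/c2.png

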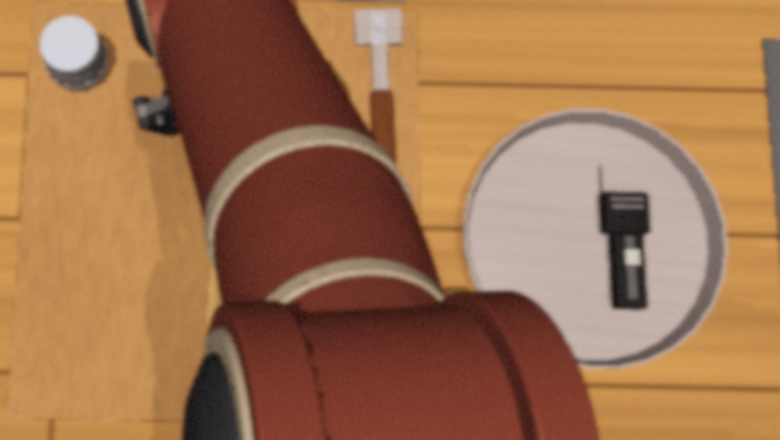

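Scraper Q lies flat in the dish with its slide up at c2 px (632,257) and its blade still out to row 165. P is next, on the near side.

{"name": "jog_arm", "arguments": {"rows": [{"wx":0,"wy":0.01,"wz":0,"x":-8,"y":0,"z":6,"gripper":1},{"wx":0,"wy":0.03,"wz":0,"x":-25,"y":0,"z":18,"gripper":1},{"wx":0,"wy":0.06,"wz":0,"x":-50,"y":0,"z":36,"gripper":1},{"wx":0,"wy":0.09,"wz":0,"x":-78,"y":0,"z":56,"gripper":1},{"wx":0,"wy":0.12,"wz":0,"x":-106,"y":0,"z":76,"gripper":1},{"wx":0,"wy":0.15,"wz":0,"x":-134,"y":0,"z":96,"gripper":1},{"wx":0,"wy":0.18,"wz":0,"x":-162,"y":0,"z":116,"gripper":1},{"wx":0,"wy":0.21,"wz":0,"x":-190,"y":0,"z":136,"gripper":1},{"wx":0,"wy":0.24,"wz":0,"x":-218,"y":0,"z":156,"gripper":1},{"wx":0,"wy":0.27,"wz":0,"x":-243,"y":0,"z":174,"gripper":1},{"wx":0,"wy":0.285,"wz":0,"x":-260,"y":0,"z":186,"gripper":1},{"wx":0,"wy":0.29,"wz":0,"x":-268,"y":0,"z":192,"gripper":1}]}}

```text
time: 12.05
ee_pos: [0.4984, -0.3145, 0.101]
eef_rot: [0.503, -0.502, -0.496, 0.499]
ft_force: [0.0, 0.2, -0.7]
width: 0.0293
```

{"name": "jog_arm", "arguments": {"rows": [{"wx":0,"wy":0,"wz":0,"x":0,"y":0,"z":0,"gripper":1},{"wx":0,"wy":0,"wz":0,"x":0,"y":0,"z":0,"gripper":1},{"wx":0,"wy":0,"wz":0,"x":0,"y":0,"z":0,"gripper":1},{"wx":0,"wy":0,"wz":0,"x":0,"y":0,"z":0,"gripper":1}]}}

```text
time: 12.38
ee_pos: [0.5033, -0.3065, 0.1023]
eef_rot: [-0.499, 0.499, 0.501, -0.5]
ft_force: [-0.1, 0.2, -0.9]
width: 0.029
```

```bash
python3 go.py .501 -.311 .0225 0 
```

```text
t 12.38 p [ 0.5033 -0.3065  0.1023] w 0.029 F [-0.1  0.2 -0.9] q [ 0.66  0.7  -0.25  1.75  0.24  0.72  1.87]
[[-0.003  0.001 -1.   ]
 [ 1.     0.002 -0.003]
 [ 0.002 -1.    -0.001]]
-> [0.501, -0.311, 0.0225, 0.0] w [0.001 0.003 0.002] mm [-4.7 79.8  2.3] rows 1.9
```

{"name": "jog_arm", "arguments": {"rows": [{"wx":0,"wy":0,"wz":0,"x":-2,"y":12,"z":1,"gripper":1},{"wx":0,"wy":0,"wz":0,"x":-4,"y":30,"z":2,"gripper":1},{"wx":0,"wy":0,"wz":0,"x":-5,"y":48,"z":2,"gripper":1},{"wx":0,"wy":0,"wz":0,"x":-5,"y":60,"z":2,"gripper":1},{"wx":0,"wy":0,"wz":0,"x":-5,"y":68,"z":2,"gripper":1},{"wx":0,"wy":0,"wz":0,"x":-5,"y":73,"z":2,"gripper":1},{"wx":0,"wy":0,"wz":0,"x":-5,"y":76,"z":2,"gripper":1},{"wx":0,"wy":0,"wz":0,"x":-5,"y":77,"z":2,"gripper":1},{"wx":0,"wy":0,"wz":0,"x":-5,"y":78,"z":2,"gripper":1},{"wx":0,"wy":0,"wz":0,"x":-5,"y":78,"z":2,"gripper":1}]}}

```text
time: 13.22
ee_pos: [0.5005, -0.3145, 0.0248]
eef_rot: [-0.5, 0.501, 0.5, -0.5]
ft_force: [0.2, 0.3, -1.9]
width: 0.0289
```

{"name": "jog_arm", "arguments": {"rows": [{"wx":0,"wy":0,"wz":0,"x":1,"y":0.8,"z":0,"gripper":1},{"wx":0,"wy":0,"wz":0,"x":2,"y":1.6,"z":0,"gripper":1},{"wx":0,"wy":0,"wz":0,"x":3,"y":2.4,"z":0,"gripper":1},{"wx":0,"wy":0,"wz":0,"x":3,"y":2.8,"z":0,"gripper":1},{"wx":0,"wy":0,"wz":0,"x":3,"y":2.8,"z":0,"gripper":1},{"wx":0,"wy":0,"wz":0,"x":3,"y":2.8,"z":0,"gripper":1}]}}

```text
time: 13.72
ee_pos: [0.5002, -0.3109, 0.0219]
eef_rot: [0.5, -0.5, -0.5, 0.5]
ft_force: [-1.0, 0.4, 4.2]
width: 0.0291
```

It has touched down at 4.2 N. I'll open partway, which keeps clear of its neighbour, and rise.

{"name": "jog_arm", "arguments": {"rows": [{"wx":0,"wy":0,"wz":0,"x":0,"y":0,"z":0,"gripper":-0.2},{"wx":0,"wy":0,"wz":0,"x":0,"y":0,"z":0,"gripper":-0.2},{"wx":0,"wy":0,"wz":0,"x":0,"y":0,"z":0,"gripper":-0.2},{"wx":0,"wy":0,"wz":0,"x":0,"y":0,"z":0,"gripper":-0.2},{"wx":0,"wy":0,"wz":0,"x":0,"y":0,"z":0,"gripper":-0.2},{"wx":0,"wy":0,"wz":0,"x":0,"y":-5,"z":0,"gripper":-0.2},{"wx":0,"wy":0,"wz":0,"x":0,"y":-18,"z":0,"gripper":-0.2},{"wx":0,"wy":0,"wz":0,"x":0,"y":-40,"z":0,"gripper":-0.2},{"wx":0,"wy":0,"wz":0,"x":0,"y":-65,"z":0,"gripper":-0.2},{"wx":0,"wy":0,"wz":0,"x":0,"y":-75,"z":0,"gripper":-1},{"wx":0,"wy":0,"wz":0,"x":0,"y":-75,"z":0,"gripper":-1},{"wx":0,"wy":0,"wz":0,"x":0,"y":-75,"z":0,"gripper":-1}]}}

```text
time: 14.72
ee_pos: [0.5, -0.3114, 0.0967]
eef_rot: [-0.5, 0.5, 0.5, -0.5]
ft_force: [-1.3, 0.7, 0.1]
width: 0.0841
```

```bash
python3 go.py .4795 -.125 .09 23 
```

```text
t 14.72 p [ 0.5    -0.3114  0.0967] w 0.0841 F [-1.3  0.7  0.1] q [ 0.67  0.71 -0.24  1.76  0.24  0.71  1.87]
[[ 0.001  0.    -1.   ]
 [ 1.    -0.     0.001]
 [-0.    -1.    -0.   ]]
-> [0.4795, -0.125, 0.09, 23.0] w [ 0.    -0.402 -0.001] mm [186.4   6.6  20.7] rows 4.5
```

{"name": "jog_arm", "arguments": {"rows": [{"wx":0,"wy":-0.04,"wz":0,"x":15,"y":0,"z":2,"gripper":-1},{"wx":0,"wy":-0.11,"wz":0,"x":47,"y":1,"z":5,"gripper":-1},{"wx":0,"wy":-0.19,"wz":0,"x":84,"y":2,"z":9,"gripper":-1},{"wx":0,"wy":-0.27,"wz":0,"x":121,"y":4,"z":13,"gripper":-1},{"wx":0,"wy":-0.34,"wz":0,"x":155,"y":6,"z":17,"gripper":-1},{"wx":0,"wy":-0.39,"wz":0,"x":178,"y":7,"z":20,"gripper":-1},{"wx":0,"wy":-0.4,"wz":0,"x":186,"y":7,"z":21,"gripper":-1},{"wx":0,"wy":-0.4,"wz":0,"x":186,"y":7,"z":21,"gripper":-1},{"wx":0,"wy":-0.4,"wz":0,"x":186,"y":7,"z":21,"gripper":-1},{"wx":0,"wy":-0.4,"wz":0,"x":186,"y":7,"z":21,"gripper":-1}]}}

```text
time: 15.55
ee_pos: [0.4792, -0.1275, 0.089]
eef_rot: [0.392, -0.392, -0.588, 0.589]
ft_force: [-0.5, -0.3, 0.5]
width: 0.0854
```

```bash
python3 go.py .4795 -.125 .02 23 
```

```text
t 15.55 p [ 0.4792 -0.1275  0.089 ] w 0.0854 F [-0.5 -0.3  0.5] q [ 0.42  0.63 -0.3   2.02  0.35  0.54  1.83]
[[-0.385 -0.001 -0.923]
 [ 0.923 -0.001 -0.385]
 [-0.001 -1.     0.001]]
-> [0.4795, -0.125, 0.02, 23.0] w [-0.001 -0.006 -0.001] mm [ 2.3 69.  -1.3] rows 1.7
```

{"name": "jog_arm", "arguments": {"rows": [{"wx":0,"wy":0,"wz":0,"x":2,"y":18,"z":-1,"gripper":-1},{"wx":0,"wy":0,"wz":0,"x":2,"y":38,"z":-1,"gripper":-1},{"wx":0,"wy":0,"wz":0,"x":2,"y":55,"z":-1,"gripper":-1},{"wx":0,"wy":0,"wz":0,"x":2,"y":65,"z":-1,"gripper":-1},{"wx":0,"wy":0,"wz":0,"x":2,"y":69,"z":-1,"gripper":-1},{"wx":0,"wy":0,"wz":0,"x":2,"y":69,"z":-1,"gripper":-1},{"wx":0,"wy":0,"wz":0,"x":2,"y":69,"z":-1,"gripper":-1}]}}

```text
time: 16.13
ee_pos: [0.4798, -0.1237, 0.0208]
eef_rot: [0.391, -0.392, -0.589, 0.589]
ft_force: [0.8, 1.2, -0.1]
width: 0.0854
```

{"name": "jog_arm", "arguments": {"grip_force": 35, "rows": [{"wx":0,"wy":0,"wz":0,"x":0,"y":0,"z":0,"gripper":1},{"wx":0,"wy":0,"wz":0,"x":0,"y":0,"z":0,"gripper":1},{"wx":0,"wy":0,"wz":0,"x":0,"y":0,"z":0,"gripper":1},{"wx":0,"wy":0,"wz":0,"x":0,"y":0,"z":0,"gripper":1},{"wx":0,"wy":0,"wz":0,"x":0,"y":0,"z":0,"gripper":1},{"wx":0,"wy":0,"wz":0,"x":0,"y":0,"z":0,"gripper":1},{"wx":0,"wy":0,"wz":0,"x":0,"y":0,"z":0,"gripper":1},{"wx":0,"wy":0,"wz":0,"x":0,"y":0,"z":0,"gripper":1},{"wx":0,"wy":0,"wz":0,"x":0,"y":0,"z":0,"gripper":1},{"wx":0,"wy":0,"wz":0,"x":0,"y":0,"z":0,"gripper":1}]}}

```text
time: 16.97
ee_pos: [0.4798, -0.1232, 0.0211]
eef_rot: [-0.391, 0.391, 0.589, -0.589]
ft_force: [-0.8, -1.1, 5.7]
width: 0.0291
```

{"name": "jog_arm", "arguments": {"rows": [{"wx":0,"wy":0,"wz":0,"x":0,"y":-8,"z":0,"gripper":1},{"wx":0,"wy":0,"wz":0,"x":0,"y":-22,"z":0,"gripper":1},{"wx":0,"wy":0,"wz":0,"x":0,"y":-42,"z":0,"gripper":1},{"wx":0,"wy":0,"wz":0,"x":0,"y":-62,"z":0,"gripper":1},{"wx":0,"wy":0,"wz":0,"x":0,"y":-76,"z":0,"gripper":1},{"wx":0,"wy":0,"wz":0,"x":0,"y":-82,"z":0,"gripper":1},{"wx":0,"wy":0,"wz":0,"x":0,"y":-82,"z":0,"gripper":1},{"wx":0,"wy":0,"wz":0,"x":0,"y":-82,"z":0,"gripper":1}]}}

```text
time: 17.63
ee_pos: [0.479, -0.1231, 0.1023]
eef_rot: [0.391, -0.391, -0.589, 0.589]
ft_force: [0.2, -0.0, -1.1]
width: 0.0287
```

```bash
python3 go.py .501 .332 .1 -10.6
```

```text
t 17.63 p [ 0.479  -0.1231  0.1023] w 0.0287 F [ 0.2 -0.  -1.1] q [ 0.43  0.6  -0.32  2.01  0.34  0.58  1.84]
[[-0.389 -0.001 -0.921]
 [ 0.921 -0.    -0.389]
 [ 0.    -1.     0.001]]
-> [0.501, 0.332, 0.1, -10.6] w [-0.001  0.584  0.   ] mm [ 410.7    2.3 -197.2] rows 10.9
```

{"name": "jog_arm", "arguments": {"rows": [{"wx":0,"wy":0.01,"wz":0,"x":9,"y":0,"z":-4,"gripper":1},{"wx":0,"wy":0.04,"wz":0,"x":27,"y":0,"z":-13,"gripper":1},{"wx":0,"wy":0.07,"wz":0,"x":54,"y":0,"z":-26,"gripper":1},{"wx":0,"wy":0.12,"wz":0,"x":85,"y":0,"z":-41,"gripper":1},{"wx":0,"wy":0.17,"wz":0,"x":116,"y":0,"z":-56,"gripper":1},{"wx":0,"wy":0.21,"wz":0,"x":147,"y":0,"z":-71,"gripper":1},{"wx":0,"wy":0.25,"wz":0,"x":178,"y":0,"z":-86,"gripper":1},{"wx":0,"wy":0.3,"wz":0,"x":209,"y":0,"z":-100,"gripper":1},{"wx":0,"wy":0.34,"wz":0,"x":240,"y":0,"z":-115,"gripper":1},{"wx":0,"wy":0.39,"wz":0,"x":271,"y":0,"z":-130,"gripper":1},{"wx":0,"wy":0.43,"wz":0,"x":302,"y":0,"z":-145,"gripper":1},{"wx":0,"wy":0.46,"wz":0,"x":328,"y":0,"z":-158,"gripper":1}]}}

```text
time: 18.63
ee_pos: [0.4961, 0.2434, 0.101]
eef_rot: [0.515, -0.514, -0.484, 0.486]
ft_force: [0.7, 0.4, -0.4]
width: 0.029
```

```bash
python3 go.py .501 .332 .1 -10.6
```

```text
t 18.63 p [0.4961 0.2434 0.101 ] w 0.029 F [ 0.7  0.4 -0.4] q [-0.41  0.65 -0.13  1.86  0.13  0.64  0.89]
[[ 0.06  -0.003 -0.998]
 [ 0.998 -0.     0.06 ]
 [-0.001 -1.     0.002]]
-> [0.501, 0.332, 0.1, -10.6] w [-0.002  0.125 -0.001] mm [88.7  1.   0.4] rows 2.1
```

{"name": "jog_arm", "arguments": {"rows": [{"wx":0,"wy":0.03,"wz":0,"x":20,"y":0,"z":0,"gripper":1},{"wx":0,"wy":0.06,"wz":0,"x":42,"y":0,"z":0,"gripper":1},{"wx":0,"wy":0.09,"wz":0,"x":62,"y":0,"z":0,"gripper":1},{"wx":0,"wy":0.11,"wz":0,"x":78,"y":0,"z":0,"gripper":1},{"wx":0,"wy":0.125,"wz":0,"x":86,"y":0,"z":0,"gripper":1},{"wx":0,"wy":0.125,"wz":0,"x":88,"y":0,"z":0,"gripper":1},{"wx":0,"wy":0.125,"wz":0,"x":88,"y":0,"z":0,"gripper":1},{"wx":0,"wy":0.125,"wz":0,"x":88,"y":0,"z":0,"gripper":1}]}}

```text
time: 19.3
ee_pos: [0.5027, 0.3266, 0.1018]
eef_rot: [-0.544, 0.545, 0.45, -0.452]
ft_force: [0.4, -0.7, -1.6]
width: 0.0289
```

```bash
python3 go.py .501 .332 .0255 -10.6
```

```text
t 19.3 p [0.5027 0.3266 0.1018] w 0.0289 F [ 0.4 -0.7 -1.6] q [-0.56  0.7  -0.08  1.72  0.08  0.72  0.7 ]
[[ 0.186 -0.001 -0.983]
 [ 0.983 -0.002  0.186]
 [-0.003 -1.     0.001]]
-> [0.501, 0.332, 0.0255, -10.6] w [-0.001 -0.002 -0.003] mm [ 5.2 76.3  2.7] rows 1.8
```

{"name": "jog_arm", "arguments": {"rows": [{"wx":0,"wy":0,"wz":0,"x":2,"y":12,"z":1,"gripper":1},{"wx":0,"wy":0,"wz":0,"x":4,"y":30,"z":2,"gripper":1},{"wx":0,"wy":0,"wz":0,"x":5,"y":47,"z":2,"gripper":1},{"wx":0,"wy":0,"wz":0,"x":5,"y":59,"z":2,"gripper":1},{"wx":0,"wy":0,"wz":0,"x":5,"y":66,"z":2,"gripper":1},{"wx":0,"wy":0,"wz":0,"x":5,"y":71,"z":2,"gripper":1},{"wx":0,"wy":0,"wz":0,"x":5,"y":74,"z":2,"gripper":1},{"wx":0,"wy":0,"wz":0,"x":5,"y":75,"z":2,"gripper":1},{"wx":0,"wy":0,"wz":0,"x":5,"y":75,"z":2,"gripper":1},{"wx":0,"wy":0,"wz":0,"x":5,"y":75,"z":2,"gripper":1}]}}

```text
time: 20.13
ee_pos: [0.5022, 0.334, 0.0282]
eef_rot: [-0.544, 0.544, 0.452, -0.451]
ft_force: [-0.1, -0.1, -1.8]
width: 0.0296
```

{"name": "jog_arm", "arguments": {"rows": [{"wx":0,"wy":0,"wz":0,"x":0,"y":1,"z":0,"gripper":1},{"wx":0,"wy":0,"wz":0,"x":0,"y":2,"z":0,"gripper":1},{"wx":0,"wy":0,"wz":0,"x":0,"y":3,"z":0,"gripper":1},{"wx":0,"wy":0,"wz":0,"x":0,"y":3.6,"z":0,"gripper":1},{"wx":0,"wy":0,"wz":0,"x":0,"y":4,"z":0,"gripper":1},{"wx":0,"wy":0,"wz":0,"x":0,"y":4,"z":0,"gripper":1},{"wx":0,"wy":0,"wz":0,"x":0,"y":4,"z":0,"gripper":1}]}}

```text
time: 20.72
ee_pos: [0.5018, 0.3338, 0.0242]
eef_rot: [-0.544, 0.544, 0.452, -0.451]
ft_force: [-1.2, -1.3, 5.2]
width: 0.0293
```

It has touched down. I'll release, rise and back toward the start so the view is clear.

{"name": "jog_arm", "arguments": {"rows": [{"wx":0,"wy":0,"wz":0,"x":0,"y":0,"z":0,"gripper":-0.3},{"wx":0,"wy":0,"wz":0,"x":0,"y":0,"z":0,"gripper":-0.3},{"wx":0,"wy":0,"wz":0,"x":0,"y":0,"z":0,"gripper":-0.3},{"wx":0,"wy":0,"wz":0,"x":0,"y":0,"z":0,"gripper":-0.3},{"wx":0,"wy":0,"wz":0,"x":0,"y":0,"z":0,"gripper":-0.3},{"wx":0,"wy":0,"wz":0,"x":0,"y":-5,"z":0,"gripper":-0.3},{"wx":0,"wy":0,"wz":0,"x":0,"y":-18,"z":0,"gripper":-0.3},{"wx":0,"wy":0,"wz":0,"x":0,"y":-40,"z":0,"gripper":-0.3},{"wx":0,"wy":0,"wz":0,"x":0,"y":-75,"z":0,"gripper":-0.3},{"wx":0,"wy":0,"wz":0,"x":0,"y":-115,"z":0,"gripper":-1},{"wx":0,"wy":0,"wz":0,"x":0,"y":-150,"z":0,"gripper":-1},{"wx":0,"wy":0,"wz":0,"x":0,"y":-180,"z":0,"gripper":-1}]}}

```text
time: 21.72
ee_pos: [0.5023, 0.3341, 0.2078]
eef_rot: [-0.544, 0.544, 0.453, -0.45]
ft_force: [0.0, 0.5, -0.5]
width: 0.0852
```

```bash
python3 go.py .265 .593 .25 -24
```

```text
t 21.72 p [0.5023 0.3341 0.2078] w 0.0852 F [ 0.   0.5 -0.5] q [-0.57  0.58 -0.09  1.62  0.06  0.95  0.71]
[[ 0.185  0.003 -0.983]
 [ 0.983  0.002  0.185]
 [ 0.003 -1.    -0.003]]
-> [0.265, 0.593, 0.25, -24.0] w [0.002 0.233 0.003] mm [210.7 -42.4 280.9] rows 8.5
```

{"name": "jog_arm", "arguments": {"rows": [{"wx":0,"wy":0.02,"wz":0,"x":12,"y":-2,"z":16,"gripper":-1},{"wx":0,"wy":0.05,"wz":0,"x":30,"y":-6,"z":40,"gripper":-1},{"wx":0,"wy":0.07,"wz":0,"x":52,"y":-12,"z":69,"gripper":-1},{"wx":0,"wy":0.09,"wz":0,"x":74,"y":-18,"z":98,"gripper":-1},{"wx":0,"wy":0.12,"wz":0,"x":96,"y":-22,"z":128,"gripper":-1},{"wx":0,"wy":0.14,"wz":0,"x":118,"y":-26,"z":157,"gripper":-1},{"wx":0,"wy":0.16,"wz":0,"x":140,"y":-30,"z":187,"gripper":-1},{"wx":0,"wy":0.19,"wz":0,"x":162,"y":-34,"z":216,"gripper":-1},{"wx":0,"wy":0.21,"wz":0,"x":182,"y":-38,"z":243,"gripper":-1},{"wx":0,"wy":0.22,"wz":0,"x":198,"y":-40,"z":264,"gripper":-1},{"wx":0,"wy":0.23,"wz":0,"x":207,"y":-42,"z":276,"gripper":-1},{"wx":0,"wy":0.23,"wz":0,"x":210,"y":-42,"z":281,"gripper":-1}]}}

```text
time: 22.72
ee_pos: [0.2603, 0.5948, 0.247]
eef_rot: [0.593, -0.59, -0.388, 0.388]
ft_force: [-0.6, -0.2, 0.9]
width: 0.0855
```

{"name": "jog_arm", "arguments": {"rows": [{"wx":0,"wy":0,"wz":0,"x":0,"y":0,"z":0,"gripper":-1},{"wx":0,"wy":0,"wz":0,"x":0,"y":0,"z":0,"gripper":-1},{"wx":0,"wy":0,"wz":0,"x":0,"y":0,"z":0,"gripper":-1},{"wx":0,"wy":0,"wz":0,"x":0,"y":0,"z":0,"gripper":-1}]}}

```text
time: 23.05
ee_pos: [0.2665, 0.5905, 0.2457]
eef_rot: [-0.593, 0.594, 0.385, -0.385]
ft_force: [0.4, -0.2, -0.5]
width: 0.0851
```

```bash
python3 - <<'E'
from h import *
a=capture('top');b=capture('scene')
i1=cv2.resize(a['image'][145:365,55:575],None,fx=1.5,fy=1.35); i2=cv2.resize(b['image'][170:335,95:525],(i1.shape[1],300))
cv2.imwrite('pics/f.png',np.r_[i1,i2][:,:,::-1])
o=np.load('pics/top0.npy',allow_pickle=True).item()['image'].astype(int)
d=abs(a['image'].astype(int)-o).max(2)
for n,(x0,y0,x1,y1) in dict(jar=(220,155,255,195),knife=(376,150,404,240),stick=(298,275,318,360)).items(): print(n,(d[y0:y1,x0:x1]>40).sum())
E
```

```text
jar 0
knife 0
stick 0
```

View pics/f.png

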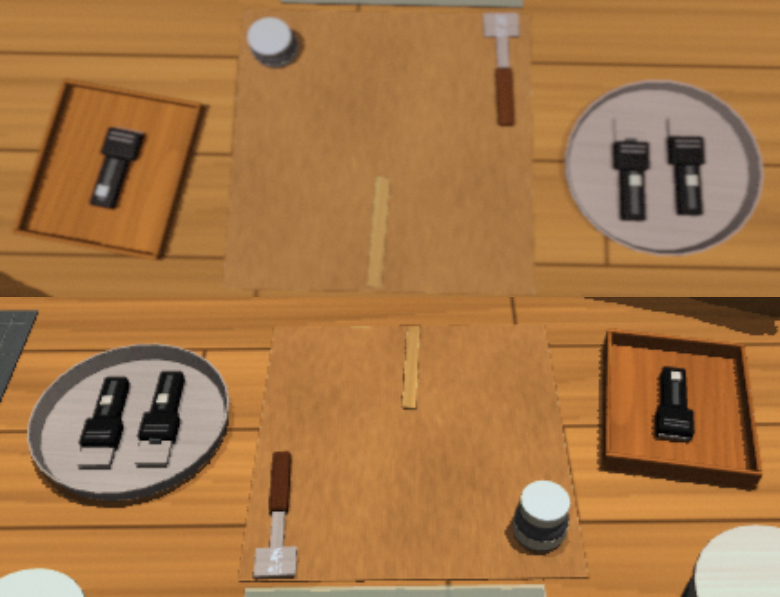

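Both blade-out scrapers lie flat and apart in the dish, at px (632,180) and (688,175) with slides up. The slid-in one is in the tray at px (118,168). The bystanders are unchanged, so I'm handing in.

```bash
python3 -c "
from plant import *
print(sign_off())"
```

```text
the job is handed in; nothing more can be done
None
```

The job is done and handed in at about 23 s on the robot's clock. The two scrapers with their blades out are in the round steel dish, and the one with its blade in is in the wooden tray.

- **Placing:** I lowered each scraper until it touched the floor, at 3.5–5.2 N, before letting go.
- **Final pictures:** The last top and scene views show all three flat, slides up, and the two in the dish side by side with a gap. The blades look as I found them, but I checked that by eye and did not measure them again.
- **Bystanders:** The putty knife, mixing stick and ink jar show no pixel change from the first top view.
- **Failures:** My first move call was refused because it left some fields out, and nothing moved. No check failed or disagreed.

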